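# Sort the bicycle parts back into the windowed case, tray and tin

### The arm

A 6-joint arm with a two-finger parallel gripper is mounted at the origin on the work surface. World frame = base frame: x ahead of the robot, y to its left, z up, the work surface at z = 0. Lengths are in mm, angles in degrees, forces in N, time in s.
With the tool pointing down it reaches from about 300 to 850 mm from the base axis. Payload 4.2 kg.
Tool frame: the origin (TCP) lies midway between the tips of the shut fingers; the grasp point (between the pads) lies 19 mm behind it; z points along the fingers, y is the line along which they close (so a half turn about z gives the same grasp; the last joint's range is limited). The gripper opens to 91 mm and grips with 3 to 60 N. Pads are 32 mm wide; open, the fingers measure 118 mm over their backs; the gripper's body (76 mm by 178 mm) begins 60 mm behind the grasp point.
Start: joints at [-64.916, 18.312, 89.639, -0, 72.044, -1.146], TCP at [254.142, -515.805, 213.976] pointing down, gripper open.
Joint ranges: [-177.97, 177.97], [-48.28, 115.42], [12.27, 149.76], [-77.06, 257.06], [2.81, 150.46], [-146.56, 146.56]. Speed limits (degrees/s): [147.25, 147.25, 180, 180, 180, 180].

### API

Orientations are given as [roll, pitch, yaw] about the fixed x, y, z axes, in that order (R = Rz(yaw) Ry(pitch) Rx(roll)).
In Python, from workcell import env gives the robot as it stands.
- The arm moves only by the shell command python3 -m jog 'ROWS' [FORCE]. ROWS is a JSON object of lists of equal length, an entry for each row: "jaw": the finger opening in mm, from 0 to 91.2; "slide": the shift along the tool's x, y, z in units of 30 mm (1.0 is 30 mm), a list of three; "spin": the turn about the tool's z in units of 8 degrees (1.0 is 8 degrees). In form: {"jaw": [jaw, ...], "slide": [[dx, dy, dz], ...], "spin": [spin, ...]}. A call has 1 to 10 rows; each row shifts and turns the commanded pose from where the row before left it, along the tool's axes as they then stand; what a row does not reach is not made up. A row lasts 1/10 s, in which the tool goes at most 50 mm and 8.59 degrees, less where a joint would pass 70% of its speed; a pose out of reach is approached as far as the arm can. A call is refused whole if a number of a shift passes 1 or a number of a turn 1, either way. A call with a gripper value outside its range is refused whole. The fingers move at their own pace and stop on an object; FORCE is the grip in N (left out, the last holds). Time passes only in rows, so rows that do not move let the fingers close. It gives the time, the measured TCP pose, the force, the opening and the grip force at its end, in the units of the state.
- env.state(): the state, without advancing time (a new reading comes with each control period).
- env.grab_frame(name): name is "side" or "top" or "wrist"; returns the picture (384x512x3 uint8, red, green, blue); there is no depth.
- env.camera_model(name): a dict with "fx", "fy", "cx", "cy" (pixels), "camera_from_world" (4x4, takes a point from world to camera coordinates). Camera axes: x right, y up, looking along -z (the intrinsics and any distortion apply to the point x, -y, -z); pixel columns grow to the right and rows downward; lengths in mm; the calibration is good to about 2 mm. A picture is of the moment at which its call begins: read the wrist's pose just before it. camera_model takes no time and is no camera call; for the wrist camera it gives the pose at the moment of the call.
- env.job_done(): hands the job in; it is judged then, once.
The state is a dict: "time_s": time; "qpos": joint angles; "qvel": joint speeds; "effort": joint torques, N m; "ee_pos": TCP position; "ee_rot": TCP orientation; "force": force on the tool from outside, world axes, zero at the start; "torque": the same for the moment, N m; "gripper_width": finger opening in mm; "gripper_force": force on a finger pad.
Only numpy, scipy, OpenCV 4.12 (cv2) and the standard library are available. Lean on these libraries where they do the work, as an engineer would, in place of code of your own. Each camera call takes 0.05 s, during which the arm holds its last target. There are 200 camera calls.

### The job

Tidy up this handful of bicycle parts: turn the swing tab of the grey case aside, lift the clear pane out of the case's frame by its knob and lay it flat and square on the cork mat, wholly on it. Both sprockets go side by side into the case, the axle into the long steel tray and the headset cup into the round tin, each lying flat on the bottom the same way up as it lies now; leave all of it released and at rest.

Things in the scene. Friction and masses are not known exactly. Their poses are not given: they have to be found in the camera images.
- case: Fixed grey case with aluminium rim, 100 mm (x) by 169 mm (y -94 to +75), 29 mm high. Origin on the table under the middle of its inside, which is 80 mm (x) by 130 mm (y), floor 4 mm above the origin. The pane lies in a recess on a ledge 22 mm up; the rim stands 7 mm above the ledge, 1.5 mm clear round the pane. The tab's pivot is on the rim at x 0, y -86 mm.
- tab (a joint): Angle (rad) of the steel swing tab about its upright pivot (case x 0, y -86 mm), -1.75 to 1.75, positive anticlockwise from above. 0: along the case's +y, over the pane; about 1.5 either way: pane free. Bar 12 mm wide, reaching 36 mm from the pivot, 29 to 33 mm above the table; a round pin to take it by, 10 mm across, 30 mm from the pivot, 33 to 51 mm up. Light friction; stays where left.
- pane: Loose clear plastic pane 89 mm (x) by 139 mm (y), 5 mm thick, about 0.11 kg, with an upright round black knob at its middle, 20 mm across, from 5 to 29 mm above the underside. Origin: centre of the underside. At the start it lies in the top of the case, held by the tab.
- mat: Fixed flat cork mat 110 mm (x) by 160 mm (y), 4 mm thick. Origin: centre of its underside, on the table.
- tray: Fixed open steel tray, outside 90 mm (x) by 150 mm (y), 18 mm high, walls and floor 4 mm thick. Origin: centre of its underside.
- tin: Fixed round open aluminium tin, 112 mm across, 20 mm high, wall and floor 3 mm thick. Origin: centre of its underside.
- cog_big: Loose steel sprocket lying flat: toothed disc 59 mm across the teeth and 5 mm thick, with a dark round boss on top, 22 mm across, up to 23 mm above its underside. Origin: centre of the underside, z up along the boss. About 0.11 kg.
- cog_small: Loose steel sprocket like the big one but 45 mm across the teeth: disc 5 mm thick, boss 22 mm across, up to 23 mm. Origin: centre of the underside. About 0.07 kg.
- axle: Loose steel wheel axle lying along its own x: rod 10 mm across, 110 mm long, with two hexagon nuts 17 mm across flats and 12 mm long centred 36 mm either side of the middle, bare rod between. Origin: under the middle, level with the nuts' underside; rod axis 8.5 mm above it. About 0.10 kg.
- cup: Loose aluminium headset cup, a ring lying on its flange: flange 50 mm across, 6 mm thick; above it a collar 40 mm across up to 22 mm; open through. Origin: centre of the underside. About 0.05 kg. (Small things up to 20 mm high lie about the bench; taller equipment stands only beyond x = 0.75 m or |y| = 0.5 m.)
There are look-alikes about, which are no part of the job. What is shaped like the tin but purple is not meant.

How it is judged:
By the outcome, as a careful person would: the job done as asked, in the order asked, and still so for the second after the job is handed in, with the robot touching nothing.
It also fails if it takes over 134 s, if anything falls off the work surface, if the arm or the gripper's body presses on something with over 40 N, if the wrist force passes 120 N, or if a joint passes its speed limit or range.

## Working session

There is one attempt and no reset: what is moved stays moved. The work goes in short steps, Python scripts to look and compute and a shell command to move; the robot and the scene stay as the last step left them, time stands still between calls to the robot, and variables do not carry over. Pictures are saved under pics/ and viewed, at most 14 in all, crops included, and the job is handed in when it is done.

```bash
mkdir -p pics; ls; python3 - <<'E'
from workcell import env
import cv2,json
s=env.state();print(s)
for n in("top","side"):
    im=env.grab_frame(n);cv2.imwrite(f"pics/{n}0.png",im[:,:,::-1]);c=env.camera_model(n);print(n,c)
E
```

```text
pics
{'time_s': 0.0, 'qpos': array([-6.49166102e+01,  1.83488074e+01,  8.97068534e+01,  2.06922063e-04,
        7.20429941e+01, -1.14558199e+00]), 'qvel': array([-0.00619305, -0.02152949,  0.04150393,  0.00912045,  0.07207104,
       -0.02555834]), 'effort': array([ 1.63307905e-03, -4.12451684e+01, -2.31975281e+01,  7.27242208e-02,
        4.55977803e-02, -1.52773623e-04]), 'ee_pos': array([ 253.91567929, -515.33185815,  213.14565276]), 'ee_rot': array([-1.79901369e+02, -2.16908376e-03,  2.62289060e+01]), 'force': array([-0.06757154, -0.8795565 ,  0.6795729 ]), 'torque': array([-0.0142463 ,  0.04126538,  0.00365615]), 'gripper_force': 0.0, 'gripper_width': 91.20157767037853}
top {'fx': 381.58605040931974, 'fy': 381.58605040931974, 'cx': 255.75688710855886, 'cy': 195.30939267878674, 'camera_from_world': array([[ 2.76026860e-03, -9.99765058e-01,  2.14990485e-02,
        -9.91032091e+01],
       [ 9.96869033e-01,  4.44991639e-03,  7.89451045e-02,
        -5.11701505e+02],
       [-7.90222260e-02,  2.12138260e-02,  9.96647110e-01,
        -1.10907746e+03],
       [ 0.00000000e+00,  0.00000000e+00,  0.00000000e+00,
         1.00000000e+00]])}
side {'fx': 385.54141155225193, 'fy': 385.54141155225193, 'cx': 252.7251944666825, 'cy': 198.52061813060843, 'camera_from_world': array([[-9.87687030e-01, -1.56141902e-01, -9.69730704e-03,
         5.02822791e+02],
       [ 8.06633163e-02, -5.61392551e-01,  8.23609029e-01,
        -1.39951341e+02],
       [-1.34043876e-01,  8.12685738e-01,  5.67075065e-01,
        -9.34133940e+02],
       [ 0.00000000e+00,  0.00000000e+00,  0.00000000e+00,
         1.00000000e+00]])}
```

```bash
python3 - <<'E'
import cv2
for n in("top","side"):
    im=cv2.imread(f"pics/{n}0.png");cv2.imwrite(f"pics/{n}0b.png",cv2.resize(im,(800,600),interpolation=cv2.INTER_CUBIC))
E
```

```text
(no output)
```

View pics/top0b.png

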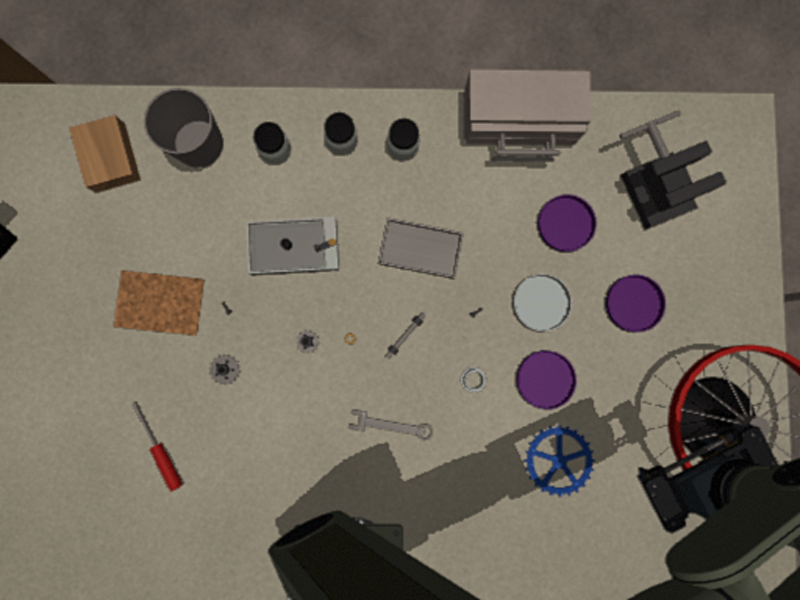

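View pics/side0b.png

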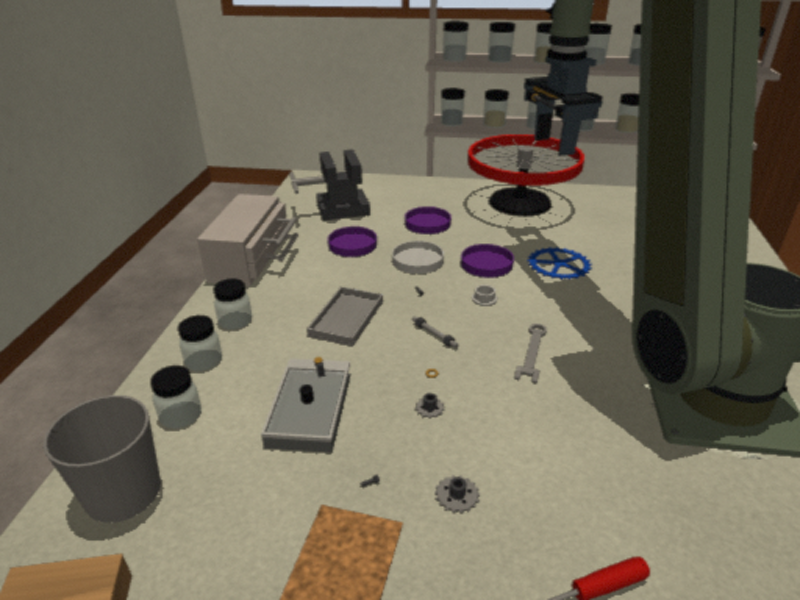

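Top view (800×600 px): the case is at (293,246) with its knob at (286,244) and the tab pin near (332,243). The mat is at (158,302), the tray at (421,248), the axle at (405,335) and the cup at (473,380). The big cog is at (225,369) and the small cog at (308,341).

Tin candidates are the silver one at (541,303) and purple ones at (566,222), (634,303) and (545,379). The silver one fits, because it is aluminium and not purple. I'll enlarge it to confirm.

```bash
python3 - <<'E'
import cv2
im=cv2.imread("pics/top0.png")[120:270,70:385]
cv2.imwrite("pics/crop1.png",cv2.resize(im,(788,375),interpolation=cv2.INTER_CUBIC))
E
```

```text
(no output)
```

View pics/crop1.png

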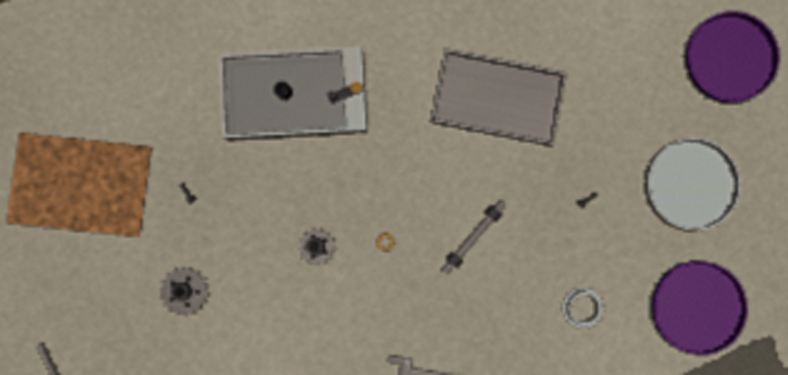

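The crop confirms the silver tin, at crop (691,185). It isn't clear which end of the tab carries the pin, so I'll zoom the side view there and compute positions.

```bash
cat > h.py <<'E'
import numpy as np, cv2
from workcell import env
def px(name,p,m=None):
    m=m or env.camera_model(name); T=m["camera_from_world"]; q=T@np.append(p,1)
    return np.array([m["cx"]+m["fx"]*q[0]/-q[2], m["cy"]+m["fy"]*-q[1]/-q[2]])
def world(name,uv,z,m=None):
    m=m or env.camera_model(name); T=m["camera_from_world"]; R,t=T[:3,:3],T[:3,3]
    d=R.T@np.array([(uv[0]-m["cx"])/m["fx"],-(uv[1]-m["cy"])/m["fy"],-1]); c=-R.T@t
    return c+d*(z-c[2])/d[2]
E
python3 - <<'E'
from h import *
im=cv2.imread("pics/side0.png")[215:300,160:280]
cv2.imwrite("pics/crop2.png",cv2.resize(im,None,fx=5,fy=5,interpolation=cv2.INTER_CUBIC))
W=lambda u,v,z:world("top",(70+(u-.75)/2.5,120+(v-.75)/2.5),z).round(1)
P=dict(caseLT=(223,57,29),caseRT=(362,48,29),caseRB=(367,130,29),caseLB=(226,139,29),knob=(283,91,51),orange=(356,87,33),dark=(334,97,45),
matTL=(21,133,4),matTR=(152,147,4),matBR=(140,236,4),matBL=(8,222,4),trTL=(446,50,18),trTR=(564,72,18),trBR=(551,146,18),trBL=(431,123,18),
tin=(691,185,20),axA=(444,269,8),axB=(503,204,8),nA=(454,261,10),nB=(493,211,10),cupc=(583,308,10),big=(185,291,2),small=(318,246,2))
for k,v in P.items(): print(k,W(*v))
E
```

```text
caseLT [666.9 189.9  29. ]
caseRT [679.   25.9  29. ]
caseRB [580.8  18.9  29. ]
caseLB [569.2 184.2  29. ]
knob [622.7 114.7  51. ]
orange [631.3  32.1  33. ]
dark [617.1  56.4  45. ]
matTL [578.3 434.2   4. ]
matTR [562.3 278.    4. ]
matBR [455.6 289.1   4. ]
matBL [471.7 445.3   4. ]
trTL [679.8 -73.9  18. ]
trTR [ 654.  -215.9   18. ]
trBR [ 564.3 -199.8   18. ]
trBL [591.2 -56.3  18. ]
tin [ 518.2 -366.7   20. ]
axA [417.5 -72.6   8. ]
axB [ 495.3 -143.     8. ]
nA [427.  -84.5  10. ]
nB [ 486.7 -130.9   10. ]
cupc [ 371.8 -238.    10. ]
big [390.6 234.8   2. ]
small [444.5  78.1   2. ]
```

View pics/crop2.png

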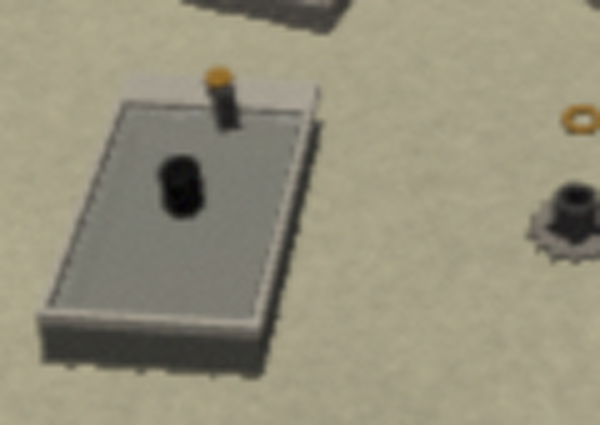

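```bash
python3 - <<'E'
from h import *
c=lambda p:((px("side",p)-[160,215])*5).round(0)
t=lambda p:((px("top",p)-[70,120])*2.5).round(0)
for n,p in dict(pivot33=(630,28.4,33),pivot51=(630,28.4,51),knobtop=(623.3,114.2,51),RTcorner=(679,25.9,29)).items(): print(n,c(p),t(p))
for a in (0,.2,.3,.4,.5,.6):
    th=a+np.radians(4.2); d=np.array([-np.sin(th),np.cos(th)])
    for r,z in((30,33),(30,51),(36,29)): 
        p=np.append(np.array([629.6,28.4])+r*d,z); print(a,r,z,c(p),t(p))
E
```

```text
pivot33 [219.  71.] [358.  87.]
pivot51 [216.  43.] [357.  84.]
knobtop [181. 158.] [283.  90.]
RTcorner [128.  66.] [361.  47.]
0 30 33 [208. 110.] [333.  89.]
0 30 51 [205.  81.] [331.  87.]
0 36 29 [206. 124.] [328.  90.]
0.2 30 33 [220. 110.] [334.  94.]
0.2 30 51 [217.  81.] [332.  92.]
0.2 36 29 [221. 124.] [329.  96.]
0.3 30 33 [226. 109.] [335.  97.]
0.3 30 51 [223.  81.] [333.  94.]
0.3 36 29 [228. 123.] [330.  99.]
0.4 30 33 [232. 108.] [336.  99.]
0.4 30 51 [229.  80.] [334.  96.]
0.4 36 29 [235. 121.] [331. 102.]
0.5 30 33 [238. 106.] [337. 101.]
0.5 30 51 [235.  78.] [335.  99.]
0.5 36 29 [243. 120.] [333. 104.]
0.6 30 33 [244. 104.] [338. 103.]
0.6 30 51 [241.  76.] [337. 101.]
0.6 36 29 [249. 117.] [335. 107.]
```

The orange spot is the pivot cap (predicted at side crop (219,71), seen at (219,76)). The dark end is the pin, so the tab stands at about +0.3 rad. Case origin is about (623.3,114.2) with yaw about 4°, and the pin is near (619,56). I'll set the yaw to about 111 and travel over the case.

```bash
cat >> h.py <<'E'
def plan(x,y,z,yaw):
    "units of slide (current tool axes) and spin to reach a pose with tool down"
    s=env.state(); p=s["ee_pos"]; w=s["ee_rot"][2]; 
    d=lambda yw:(np.array([[np.cos(yw),np.sin(yw),0],[np.sin(yw),-np.cos(yw),0],[0,0,-1]])@(np.array([x,y,z])-p)/30).round(2)
    sp=-((yaw-w+180)%360-180)/8
    print("t",round(s["time_s"],2),"at",p.round(1),"yaw",round(w,1),"| slide now",d(np.radians(w)),"spin",round(sp,2),"slide after spin",d(np.radians(yaw)))
E
J='python3 -m jog'
$J '{"jaw":[91,91,91,91,91,91,91,91,91,91],"slide":[[1,-0.6,0],[1,-0.6,0],[1,-0.6,0],[1,-0.6,0],[1,-0.6,0],[1,-0.6,0],[1,-0.6,0],[1,-0.6,0],[1,-0.6,0],[1,-0.6,0]],"spin":[0,0,0,0,0,0,0,0,0,0]}' 20
$J '{"jaw":[91,91,91,91,91,91,91,91,91],"slide":[[1,-0.6,0],[1,-0.6,0],[1,-0.6,0],[1,-0.6,0],[1,-0.6,0],[1,-0.6,0],[1,-0.6,0],[1,-0.6,0],[1,-0.6,0]],"spin":[0,0,0,0,0,0,0,0,0]}'
$J '{"jaw":[40,40,40,40,40,40,40,40,40,40],"slide":[[0,0,0],[0,0,0],[0,0,0],[0,0,0],[0,0,0],[0,0,0],[0,0,0],[0,0,0],[0,0,0],[0,0,0]],"spin":[-1,-1,-1,-1,-1,-1,-1,-1,-1,-1]}'
$J '{"jaw":[40,40],"slide":[[0,0,0],[0,0,0]],"spin":[-0.6,0]}'
python3 -c "
from h import *
plan(618.7,56.3,120,111)
m=env.camera_model('wrist');im=env.grab_frame('wrist');cv2.imwrite('pics/w1.png',im[:,:,::-1]);np.save('w1.npy',m)
T=m['camera_from_world'];print((-T[:3,:3].T@T[:3,3]).round(0), T[2,:3].round(2), env.state()['qpos'].round(0))
"
```

```text
time_s: 1.1
ee_pos: [444.1, -220.3, 213.7]
ee_rot: [-180.0, 0.0, 26.2]
force: [0.2, -0.7, 1.2]
gripper_width: 90.7
gripper_force: 0.0
time_s: 2.0
ee_pos: [614.6, 44.2, 213.5]
ee_rot: [-180.0, 0.1, 26.2]
force: [0.1, -0.2, -0.2]
gripper_width: 90.9
gripper_force: 0.0
time_s: 3.0
ee_pos: [614.0, 42.9, 213.4]
ee_rot: [-179.9, -0.0, 106.6]
force: [0.1, 0.0, 0.1]
gripper_width: 39.8
gripper_force: 0.0
time_s: 3.2
ee_pos: [614.0, 42.9, 213.4]
ee_rot: [-179.9, -0.0, 111.0]
force: [0.2, 0.3, -0.2]
gripper_width: 40.0
gripper_force: 0.0
t 3.2 at [614.   42.9 213.4] yaw 111.0 | slide now [0.36 0.31 3.11] spin 0.0 slide after spin [0.36 0.31 3.11]
[584. 122. 384.] [-0.1   0.28  0.96] [  3.  22.  84.  -0.  74. -18.]
```

View pics/w1.png

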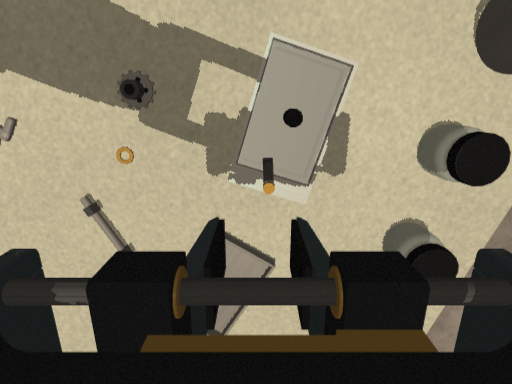

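Wrist view: pivot cap at (268,188), the end of the dark pin near (267,163), and the knob at (293,118). The case's inner corners are near (273,39), (353,66), (310,186) and (236,163).

```bash
python3 - <<'E'
from h import *
m=np.load('w1.npy',allow_pickle=True).item()
for n,u,z in [("pivot",(268.5,188),34),("pin",(267,162),51),("pin",(267,165),42),("knob",(293,117),51),("cLT",(273,37),29),("cRT",(355,66),29),("cog_small boss",(131,88),23),("cs disc",(136,91),3)]:
    print(n,world('wrist',u,z,m).round(1))
for a in(.2,.3,.4,.5):
    th=a+np.radians(4.2)
    print(a,[px('wrist',(629.6-r*np.sin(th),28.4+r*np.cos(th),z),m).round(0) for r,z in((0,33),(30,33),(30,51),(36,33))])
E
```

```text
pivot [631.5  34.2  34. ]
pin [616.6  65.6  51. ]
pin [618.8  60.9  42. ]
knob [624.6 120.4  51. ]
cLT [575.7 187.9  29. ]
cRT [668.7 193.4  29. ]
cog_small boss [446.4  84.2  23. ]
cs disc [445.1  80.9   3. ]
0.2 [array([265., 192.]), array([268., 167.]), array([268., 170.]), array([268., 162.])]
0.3 [array([265., 192.]), array([265., 167.]), array([266., 170.]), array([265., 162.])]
0.4 [array([265., 192.]), array([263., 167.]), array([263., 170.]), array([262., 162.])]
0.5 [array([265., 192.]), array([260., 168.]), array([260., 171.]), array([259., 163.])]
```

```bash
J='python3 -m jog'
$J '{"jaw":[40,40,40,40,40,40,40],"slide":[[0.47,0.38,0.88],[0,0,1],[0,0,1],[0,0,1],[0,0,1],[0,0,0.9],[0,0,0.1]],"spin":[0,0,0,0,0,0,0]}' 8
$J '{"jaw":[0,0,0,0,0],"slide":[[0,0,0],[0,0,0],[0,0,0],[0,0,0],[0,0,0]],"spin":[0,0,0,0,0]}' 8
```

```text
time_s: 3.95
ee_pos: [617.0, 59.9, 33.9]
ee_rot: [-179.6, -0.1, 110.9]
force: [-0.5, 0.1, 1.0]
gripper_width: 39.9
gripper_force: 0.0
time_s: 4.45
ee_pos: [620.5, 60.2, 38.8]
ee_rot: [179.9, 0.0, 111.0]
force: [-0.3, -0.4, 3.1]
gripper_width: 9.2
gripper_force: 8.0
```

```bash
J='python3 -m jog'
$J '{"jaw":[0,0,0,0,0,0,0,0,0,0],"slide":[[-0.01,-0.13,0],[-0.01,-0.13,0],[-0.01,-0.13,0],[-0.01,-0.13,0],[-0.01,-0.13,0],[-0.01,-0.13,0],[-0.01,-0.13,0],[-0.01,-0.13,0],[-0.01,-0.13,0],[-0.01,-0.13,0]],"spin":[-0.93,-0.93,-0.93,-0.93,-0.93,-0.93,-0.93,-0.93,-0.93,-0.93]}'
$J '{"jaw":[0,0],"slide":[[0,0,0],[0,0,0]],"spin":[0,0]}'
```

```text
time_s: 5.45
ee_pos: [602.9, 29.4, 38.8]
ee_rot: [180.0, 0.3, -174.3]
force: [2.6, 2.4, 1.0]
gripper_width: 9.3
gripper_force: 8.0
time_s: 5.65
ee_pos: [602.9, 29.1, 38.7]
ee_rot: [-180.0, 0.3, -174.7]
force: [3.7, 1.1, 4.4]
gripper_width: 9.7
gripper_force: 8.0
```

```bash
J='python3 -m jog'
$J '{"jaw":[40,40,40,50,50,50,50,50,50],"slide":[[0,0,0],[0,0,0],[0,0,-1],[0,0,-1],[-0.5,0.9,0],[-0.5,1,0],[0,1,0],[0,0,0],[0,0,0]],"spin":[0,0,0,0,0.14,0,0,0,0]}'
python3 -c "
from h import *
plan(625,118.5,31,184.2)
m=env.camera_model('wrist');im=env.grab_frame('wrist');cv2.imwrite('pics/w2.png',im[:,:,::-1]);np.save('w2.npy',m)
c=env.grab_frame('top')[:,:,::-1];cv2.imwrite('pics/t2.png',c)
"
```

```text
time_s: 6.55
ee_pos: [622.8, 118.3, 96.7]
ee_rot: [-179.9, -0.1, -175.6]
force: [-0.4, -0.1, 0.0]
gripper_width: 49.8
gripper_force: 0.0
t 6.55 at [622.8 118.3  96.7] yaw -175.6 | slide now [-0.07  0.    2.19] spin 0.02 slide after spin [-0.07  0.    2.19]
```

View pics/w2.png

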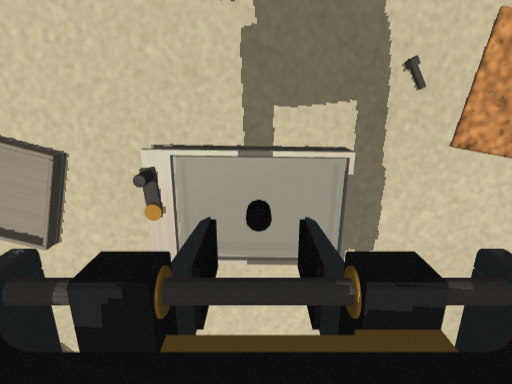

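The tab is aside: pivot at (153,212), pin at (145,180), clear of the pane. The knob at (258,215) lies between the fingers, and the case edges are square to the tool. I'll descend and grip the knob.

```bash
J='python3 -m jog'
$J '{"jaw":[50,50,50,0,0,0,0,0],"slide":[[-0.07,0,1],[0,0,1],[0,0,0.19],[0,0,0],[0,0,0],[0,0,0],[0,0,0],[0,0,0]],"spin":[0,0,0,0,0,0,0,0]}' 25
$J '{"jaw":[0,0,0,0],"slide":[[0,0,-0.2],[0,0,-0.5],[0,0,-1],[0,0,-0.6]],"spin":[0,0,0,0]}'
$J '{"jaw":[0,0],"slide":[[0,0,0],[0,0,0]],"spin":[0,0]}'
python3 -c "
from h import *
s=env.state();print(s['ee_pos'],s['force'])
c=env.grab_frame('side')[:,:,::-1];cv2.imwrite('pics/s3.png',cv2.resize(c[150:350,100:350],None,fx=3,fy=3))
im=env.grab_frame('wrist');cv2.imwrite('pics/w3.png',im[:,:,::-1]);np.save('w3.npy',env.camera_model('wrist'))
"
```

```text
time_s: 7.45
ee_pos: [626.8, 118.6, 33.2]
ee_rot: [180.0, 0.1, -175.7]
force: [-0.5, -0.3, 3.9]
gripper_width: 19.3
gripper_force: 25.0
time_s: 7.85
ee_pos: [626.4, 118.4, 102.7]
ee_rot: [-180.0, 0.1, -175.7]
force: [0.7, 0.3, -1.4]
gripper_width: 19.1
gripper_force: 25.0
time_s: 8.05
ee_pos: [625.5, 118.3, 100.5]
ee_rot: [-180.0, -0.0, -175.7]
force: [-0.1, -0.1, -1.2]
gripper_width: 19.0
gripper_force: 25.0
[625.53886852 118.30355862 100.53680364] [-0.10678146 -0.09386872 -1.24066766]
```

View pics/s3.png

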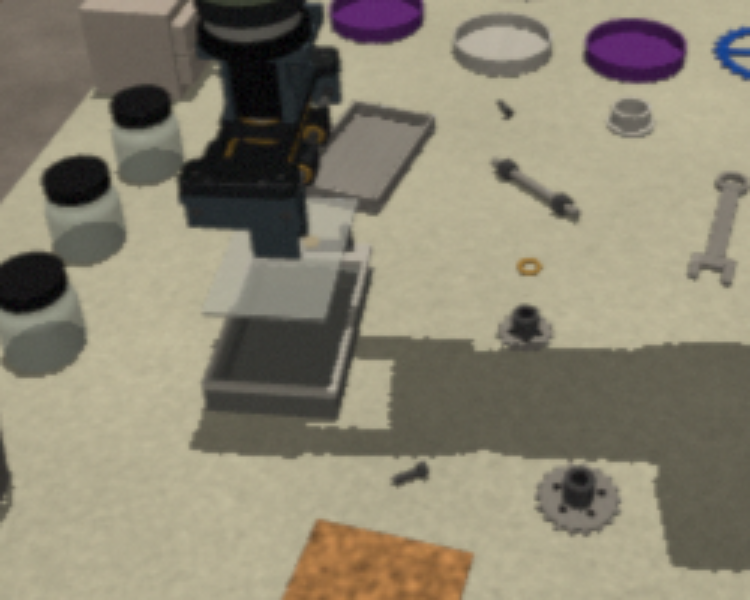

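The pane hangs level under the gripper. I'll move toward the mat, turning to its yaw, and measure the mat with the wrist camera.

```bash
J='python3 -m jog'
$J '{"jaw":[0,0,0,0,0,0,0,0,0,0],"slide":[[0,0,-0.8],[0,0,-0.87],[0.3,0.9,0],[0.3,1,0],[0.3,1,0],[0.3,1,0],[0.3,1,0],[0.3,1,0],[0,0,0],[0,0,0]],"spin":[0.6,0.67,0,0,0,0,0,0,0,0]}'
python3 -c "
from h import *
plan(519,364,150,174.1)
im=env.grab_frame('wrist');cv2.imwrite('pics/w4.png',im[:,:,::-1]);np.save('w4.npy',env.camera_model('wrist'))
"
```

```text
time_s: 9.15
ee_pos: [589.5, 300.0, 149.3]
ee_rot: [-179.9, -0.1, 174.2]
force: [-0.6, 0.1, -1.6]
gripper_width: 19.1
gripper_force: 25.0
t 9.15 at [589.5 300.  149.3] yaw 174.2 | slide now [ 2.55  1.89 -0.02] spin 0.02 slide after spin [ 2.56  1.88 -0.02]
```

View pics/w4.png

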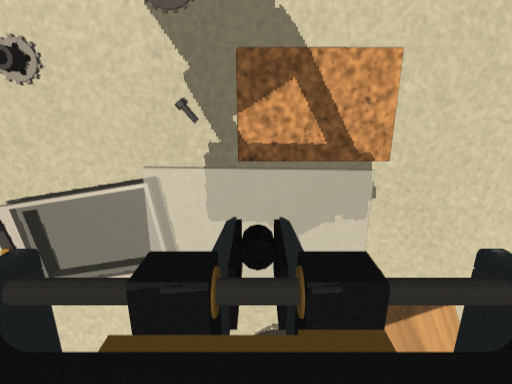

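Wrist view: mat corners at about (237,47), (403,48), (391,161) and (238,160). The pane's far edge runs from (145,167) to (372,168), parallel to the mat.

```bash
python3 - <<'E'
from h import *
m=np.load('w4.npy',allow_pickle=True).item()
P=np.array([world('wrist',u,4,m)[:2] for u in((237,47),(403,47.5),(391,161),(238,160.5))])
print(P.round(1),P.mean(0)); a=P[1]-P[0];b=P[2]-P[3];print([np.degrees(np.arctan2(-v[0],v[1])) for v in(a,b)],np.linalg.norm(a),np.linalg.norm(b),np.linalg.norm(P[3]-P[0]))
Q=np.array([world('wrist',u,142,m)[:2] for u in((144.5,167.5),(372,168))]);print(Q,np.linalg.norm(Q[1]-Q[0]))
a=Q[1]-Q[0];print(np.degrees(np.arctan2(-a[0],a[1])), Q.mean(0)+44.5*np.array([a[1],-a[0]])/np.linalg.norm(a))
E
```

```text
[[455.3 294. ]
 [471.7 449.9]
 [579.7 441.5]
 [563.1 282. ]] [517.44400265 366.83475238]
[np.float64(-5.9763786844476305), np.float64(-5.951429601349412)] 156.77547516109607 160.37282078098517 108.41451803769226
[[537.22487867 237.90122623]
 [551.1045026  372.52580765]] 135.3381759989801
-5.88632519605068 [588.43005648 300.64981375]
```

```bash
J='python3 -m jog'
$J '{"jaw":[0,0,0,0,0,0,0,0,0,0],"slide":[[0.86,0.65,0],[0.86,0.65,0],[0.87,0.65,0],[0,0,1],[0,0,1],[0,0,1],[0,0,0.7],[0,0,0.3],[0,0,0.2],[0,0,0]],"spin":[0,0,0,0,0,0,0,0,0,0]}'
$J '{"jaw":[0,0,0],"slide":[[0,0,0.06],[0,0,0],[0,0,0]],"spin":[0,0,0]}'
python3 -c "
from h import *
plan(518,366,15,174.1)"
```

```text
time_s: 10.2
ee_pos: [519.3, 365.5, 24.8]
ee_rot: [-180.0, -0.0, 174.1]
force: [-0.6, 0.5, -0.9]
gripper_width: 19.2
gripper_force: 25.0
time_s: 10.5
ee_pos: [519.3, 366.3, 23.9]
ee_rot: [180.0, 0.1, 174.2]
force: [-0.1, -0.2, -1.2]
gripper_width: 19.0
gripper_force: 25.0
t 10.5 at [519.3 366.3  23.9] yaw 174.2 | slide now [ 0.04 -0.01  0.3 ] spin 0.01 slide after spin [ 0.04 -0.01  0.3 ]
```

```bash
J='python3 -m jog'
$J '{"jaw":[0,0,0],"slide":[[0.04,0,0.23],[0,0,0],[0,0,0]],"spin":[0,0,0]}'
$J '{"jaw":[0,0,0],"slide":[[0,0,0.04],[0,0,0.03],[0,0,0]],"spin":[0,0,0]}'
```

```text
time_s: 10.8
ee_pos: [517.5, 366.1, 15.9]
ee_rot: [-180.0, -0.0, 174.2]
force: [-0.1, -0.8, -1.2]
gripper_width: 19.5
gripper_force: 25.0
time_s: 11.1
ee_pos: [517.8, 366.2, 15.2]
ee_rot: [180.0, 0.0, 174.2]
force: [-1.4, -0.7, 4.6]
gripper_width: 19.3
gripper_force: 25.0
```

The pane is down (contact force 4.6 N). I'll release it, rise, turn to yaw 94 and go over the big cog.

```bash
J='python3 -m jog'
$J '{"jaw":[50,50,50,50,50,50,50,50,50,50],"slide":[[0,0,0],[0,0,0],[0,0,0],[0,0,-0.3],[0,0,-1],[0,0,-1],[0,0,-0.7],[0,0,0],[0,0,0],[0,0,0]],"spin":[0,0,0,0,0,1,1,1,1,1]}' 25
$J '{"jaw":[50,50,50,50,50,50,50,50,50,50],"slide":[[0,0,0],[0,0,0],[0,0,0],[0,0,0],[-0.5,-0.5,0],[-0.8,-0.9,0],[-0.8,-0.9,0],[-0.8,-0.9,0],[-0.6,-0.7,0],[-0.43,-0.6,0]],"spin":[1,1,1,1,1,0,0,0,0,0]}'
python3 -c "
from h import *
env.grab_frame('wrist')
plan(391.5,238.5,60,94.2)
im=env.grab_frame('wrist');cv2.imwrite('pics/w5.png',im[:,:,::-1]);np.save('w5.npy',env.camera_model('wrist'))
"
```

```text
time_s: 12.1
ee_pos: [518.0, 366.3, 105.1]
ee_rot: [179.9, 0.0, 133.8]
force: [0.1, 0.1, 0.4]
gripper_width: 49.9
gripper_force: 0.0
time_s: 13.1
ee_pos: [392.8, 235.8, 104.7]
ee_rot: [180.0, 0.0, 94.1]
force: [-0.2, 0.1, -0.5]
gripper_width: 50.0
gripper_force: 0.0
t 13.15 at [389.4 233.6 104.3] yaw 94.1 | slide now [0.16 0.08 1.48] spin -0.01 slide after spin [0.16 0.08 1.48]
```

View pics/w5.png

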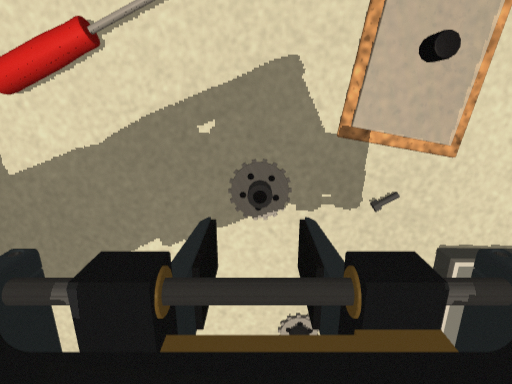

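The pane lies flat and square within the mat, with cork showing on the visible edges. The big cog's disc centre is at about (260.5,188) and its boss top at about (260,196).

```bash
python3 - <<'E'
from h import *
m=np.load('w5.npy',allow_pickle=True).item()
c=[world('wrist',(260.5,187.5),4,m),world('wrist',(260,196.5),23,m)]; print(np.round(c,1))
u=lambda a,b,z:world('wrist',(a,b),z,m).round(1)
print("mat corner near",u(340,134,4),u(456,156,4),"pane",u(354,129,9),u(454,147,9))
p=np.mean(c,0);plan(p[0],p[1],8,94.2)
E
```

```text
[[393.8 243.7   4. ]
 [393.4 241.   23. ]]
mat corner near [459.6 297.4   4. ] [565.9 285.7   4. ] pane [469.5 302.8   9. ] [558.7 293.9   9. ]
t 13.2 at [391.7 235.3 104.6] yaw 94.1 | slide now [0.23 0.08 3.22] spin -0.01 slide after spin [0.23 0.08 3.22]
```

```bash
J='python3 -m jog'
$J '{"jaw":[50,50,50,50,0,0,0,0,0,0],"slide":[[0.2,0.06,1],[0,0,1],[0,0,1],[0,0,0.2],[0,0,0],[0,0,0],[0,0,0],[0,0,0],[0,0,0],[0,0,0]],"spin":[0,0,0,0,0,0,0,0,0,0]}' 30
python3 -c "
from h import *
plan(625.2+.073*-32,118.5+.997*32,80,94.2)"
```

```text
time_s: 14.2
ee_pos: [395.6, 243.4, 9.2]
ee_rot: [179.9, -0.0, 94.1]
force: [-2.1, -0.6, 6.6]
gripper_width: 20.8
gripper_force: 30.0
t 14.2 at [395.6 243.4   9.2] yaw 94.1 | slide now [-3.64  7.33 -2.36] spin -0.01 slide after spin [-3.65  7.33 -2.36]
```

```bash
J='python3 -m jog'
$J '{"jaw":[0,0,0,0,0,0,0,0,0,0],"slide":[[0,0,-0.4],[0,0,-1],[0,0,-1],[-0.45,0.9,0],[-0.45,0.9,0],[-0.45,0.9,0],[-0.45,0.9,0],[-0.45,0.9,0],[-0.45,0.9,0],[-0.45,0.9,0]],"spin":[0,0,0,0,0,0,0,0,0,0]}'
$J '{"jaw":[0,0,0,0,0],"slide":[[-0.3,0.6,0],[-0.2,0.4,0],[0,0,0],[0,0,0],[0,0,0]],"spin":[0,0,0,0,0]}'
python3 -c "
from h import *
im=env.grab_frame('wrist');cv2.imwrite('pics/w6.png',im[:,:,::-1]);np.save('w6.npy',env.camera_model('wrist'))
plan(625.2+.073*-32,118.5+.997*32,14,94.2)"
```

```text
time_s: 15.2
ee_pos: [592.0, 161.9, 80.3]
ee_rot: [180.0, 0.0, 94.1]
force: [-0.5, 0.5, -1.4]
gripper_width: 20.9
gripper_force: 30.0
time_s: 15.7
ee_pos: [620.5, 150.2, 80.1]
ee_rot: [-179.9, 0.0, 94.2]
force: [-0.2, 0.7, -1.4]
gripper_width: 21.0
gripper_force: 30.0
t 15.75 at [620.6 150.3  80.2] yaw 94.2 | slide now [-0.    0.07  2.21] spin -0.0 slide after spin [-0.    0.07  2.21]
```

View pics/w6.png

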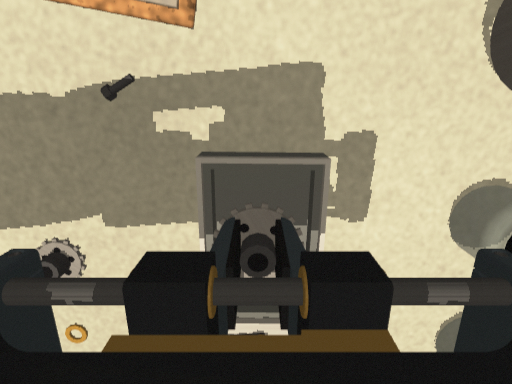

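The cog hangs level over the case. The case's far rim spans columns 198 to 330 at row 158, and I'll check the case centre from that.

```bash
python3 - <<'E'
from h import *
m=np.load('w6.npy',allow_pickle=True).item()
a=world('wrist',(198,155),29,m);b=world('wrist',(330,155),29,m);print(a.round(1),b.round(1),np.linalg.norm(a-b))
d=(b-a)/np.linalg.norm(b-a); print(((a+b)/2-75*np.array([-d[1],d[0],0])).round(1), np.degrees(np.arctan2(d[1],d[0])))
E
```

```text
[573.8 193.9  29. ] [670.1 201.   29. ] 96.55077363314803
[627.5 122.7  29. ] 4.247831974992886
```

```bash
J='python3 -m jog'
$J '{"jaw":[0,0,0,0,0],"slide":[[0,0.12,0.8],[0,0,0.9],[0,0,0.42],[0,0,0],[0,0,0]],"spin":[0,0,0,0,0]}'
$J '{"jaw":[0,0,0],"slide":[[0,0,0.08],[0,0,0],[0,0,0]],"spin":[0,0,0]}'
```

```text
time_s: 16.25
ee_pos: [625.5, 150.4, 17.2]
ee_rot: [180.0, -0.0, 94.2]
force: [-0.6, -0.2, -1.8]
gripper_width: 20.5
gripper_force: 30.0
time_s: 16.55
ee_pos: [625.6, 150.1, 14.8]
ee_rot: [179.9, -0.0, 94.1]
force: [-0.8, -0.6, -0.9]
gripper_width: 20.9
gripper_force: 30.0
```

```bash
J='python3 -m jog'
$J '{"jaw":[0,0,0],"slide":[[0,0,0.04],[0,0,0.03],[0,0,0]],"spin":[0,0,0]}'
$J '{"jaw":[34,34,34,34,34,34],"slide":[[0,0,0],[0,0,0],[0,0,-0.3],[0,0,-0.9],[0,0,-0.9],[0,0,0]],"spin":[0,0,0,0,0,0]}'
$J '{"jaw":[50,50,50,50,50,50,50,50,50,50],"slide":[[-0.26,-0.8,0],[-0.26,-0.9,0],[-0.26,-0.9,0],[-0.26,-0.9,0],[-0.26,-0.9,0],[-0.26,-0.9,0],[-0.26,-0.6,0],[0,-0.23,-0.5],[0,0,0],[0,0,0]],"spin":[0,0,0,0,0,0,0,0,0,0]}'
python3 -c "
from h import *
im=env.grab_frame('wrist');cv2.imwrite('pics/w7.png',im[:,:,::-1]);np.save('w7.npy',env.camera_model('wrist'))
plan(446,82,8,94.2)"
```

```text
time_s: 16.85
ee_pos: [625.7, 150.0, 12.9]
ee_rot: [179.9, 0.0, 94.1]
force: [-1.3, -0.4, 4.3]
gripper_width: 21.3
gripper_force: 30.0
time_s: 17.45
ee_pos: [628.2, 150.7, 79.6]
ee_rot: [179.5, -0.1, 94.1]
force: [0.7, 0.2, 0.9]
gripper_width: 34.4
gripper_force: 0.0
time_s: 18.45
ee_pos: [446.5, 82.4, 90.1]
ee_rot: [179.9, -0.0, 94.2]
force: [1.2, 0.1, 0.0]
gripper_width: 49.7
gripper_force: 0.0
t 18.5 at [446.4  82.4  89.8] yaw 94.2 | slide now [-0.01 -0.01  2.73] spin -0.01 slide after spin [-0.01 -0.01  2.73]
```

View pics/w7.png

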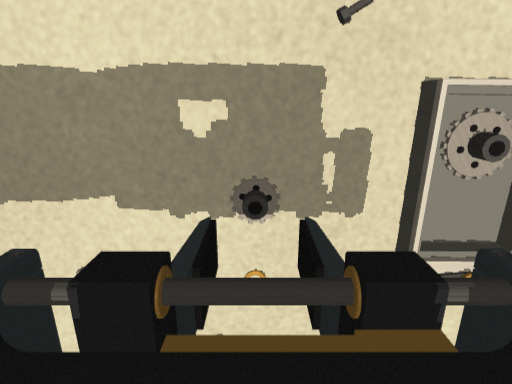

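The big cog lies flat in the case. The small cog's disc is at (255,199) and its boss top at (255,208).

```bash
python3 - <<'E'
from h import *
m=np.load('w7.npy',allow_pickle=True).item()
print(world('wrist',(255,199),4,m).round(1),world('wrist',(255,208),23,m).round(1), "big",world('wrist',(479,144),8,m).round(1))
E
```

```text
[444.2  84.2   4. ] [444.5  82.6  23. ] big [624.8 146.5   8. ]
```

```bash
J='python3 -m jog'
$J '{"jaw":[50,50,50,0,0,0,0,0,0],"slide":[[0,-0.04,1],[0,0,1],[0,0,0.7],[0,0,0],[0,0,0],[0,0,0],[0,0,0],[0,0,0],[0,0,0]],"spin":[0,0,0,0,0,0,0,0,0]}' 30
$J '{"jaw":[0,0,0,0,0,0,0,0,0,0],"slide":[[0,0,-0.4],[0,0,-1],[0,0,-1],[-0.07,0.8,0],[-0.07,0.9,0],[-0.07,0.9,0],[-0.07,0.9,0],[-0.07,0.9,0],[-0.07,0.9,0],[-0.07,0.8,0]],"spin":[0,0,0,0,0,0,0,0,0,0]}'
$J '{"jaw":[0,0,0],"slide":[[0,0,0],[0,0,0],[0,0,0]],"spin":[0,0,0]}'
python3 -c "
from h import *
plan(628.8,81,13,94.2)"
```

```text
time_s: 19.4
ee_pos: [445.6, 82.3, 10.0]
ee_rot: [179.9, -0.0, 94.1]
force: [0.5, -0.2, 3.9]
gripper_width: 21.1
gripper_force: 30.0
time_s: 20.4
ee_pos: [629.2, 80.7, 80.8]
ee_rot: [-180.0, 0.0, 94.1]
force: [-0.4, 0.0, -1.2]
gripper_width: 21.1
gripper_force: 30.0
time_s: 20.7
ee_pos: [626.8, 80.7, 80.7]
ee_rot: [-179.9, 0.0, 94.2]
force: [-0.6, 0.6, -0.6]
gripper_width: 21.4
gripper_force: 30.0
t 20.7 at [626.8  80.7  80.7] yaw 94.2 | slide now [0.01 0.07 2.26] spin -0.01 slide after spin [0.01 0.07 2.26]
```

```bash
J='python3 -m jog'
$J '{"jaw":[0,0,0,0,0],"slide":[[0,0.06,0.8],[0,0,0.9],[0,0,0.42],[0,0,0],[0,0,0]],"spin":[0,0,0,0,0]}'
$J '{"jaw":[0,0,0,0],"slide":[[0,0,0.06],[0,0,0.04],[0,0,0],[0,0,0]],"spin":[0,0,0,0]}'
```

```text
time_s: 21.2
ee_pos: [630.1, 81.0, 18.2]
ee_rot: [180.0, 0.0, 94.2]
force: [0.0, -0.1, -0.4]
gripper_width: 20.6
gripper_force: 30.0
time_s: 21.6
ee_pos: [630.2, 80.9, 14.8]
ee_rot: [180.0, 0.0, 94.1]
force: [0.5, 0.3, -0.6]
gripper_width: 21.1
gripper_force: 30.0
```

```bash
J='python3 -m jog'
$J '{"jaw":[0,0,0,34,34,34,34,34,34],"slide":[[0,0,0.05],[0,0,0.02],[0,0,0],[0,0,0],[0,0,0],[0,0,-0.3],[0,0,-0.9],[0,0,-0.9],[0,0,-0.5]],"spin":[0,0,0,0,0,0,0,0,0]}'
$J '{"jaw":[50,50,50,50,50,50,50,50,50,50],"slide":[[-0.7,-0.75,0],[-0.85,-0.9,0],[-0.85,-0.9,0],[-0.85,-0.9,0],[-0.85,-0.9,0],[-0.85,-0.9,0],[-0.78,-0.92,0],[0,0,0],[0,0,0],[0,0,0]],"spin":[0,0,0,0,0,0,0,-1,-1,-1]}'
$J '{"jaw":[50,50,50,50],"slide":[[0,0,0],[0,0,0],[0,0,0],[0,0,0]],"spin":[-1,-1,-0.5,0]}'
python3 -c "
from h import *
im=env.grab_frame('wrist');cv2.imwrite('pics/w8.png',im[:,:,::-1]);np.save('w8.npy',env.camera_model('wrist'))
plan(458,-104,4,138)"
```

```text
time_s: 22.5
ee_pos: [631.3, 81.0, 93.1]
ee_rot: [179.8, -0.0, 94.1]
force: [0.9, -0.0, -0.3]
gripper_width: 33.7
gripper_force: 0.0
time_s: 23.5
ee_pos: [457.9, -104.4, 91.0]
ee_rot: [180.0, 0.0, 118.4]
force: [0.2, 0.7, -0.8]
gripper_width: 50.1
gripper_force: 0.0
time_s: 23.9
ee_pos: [458.1, -104.0, 90.8]
ee_rot: [180.0, 0.0, 138.1]
force: [-0.3, -0.1, -0.7]
gripper_width: 50.0
gripper_force: 0.0
t 23.95 at [ 458.  -104.    90.7] yaw 138.1 | slide now [ 0.   -0.    2.89] spin 0.01 slide after spin [ 0.   -0.    2.89]
```

View pics/w8.png

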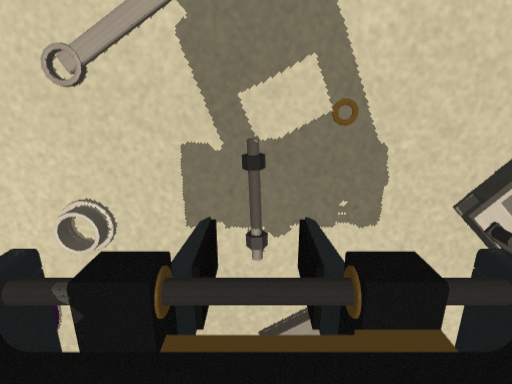

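Axle: nuts at (254,161) and (257,241), ends at (253,139) and (258,260). The cup is at about (87,226).

```bash
python3 - <<'E'
from h import *
m=np.load('w8.npy',allow_pickle=True).item()
w=lambda u,z:world('wrist',u,z,m)
for a,b,z in (((254,161),(257,241),12),((253,139),(257.5,260),8.5)):
    A,B=w(a,z),w(b,z);d=A-B;print(A.round(1),B.round(1),((A+B)/2).round(1),np.linalg.norm(d),np.degrees(np.arctan2(d[1],d[0])))
print("cup",w((85,223.5),3).round(1),w((77,231),22).round(1))
c=(A+B)/2;plan(c[0],c[1],4,np.degrees(np.arctan2(d[1],d[0])))
E
```

```text
[429.  -80.9  12. ] [ 484.7 -127.6   12. ] [ 456.8 -104.3   12. ] 72.65302749822106 140.02940750622082
[415.4 -69.8   8.5] [ 500.6 -141.3    8.5] [ 458.  -105.5    8.5] 111.32883699591802 140.00180731437345
cup [ 370.  -235.7    3. ] [ 371.7 -232.4   22. ]
t 23.95 at [ 458.  -104.    90.7] yaw 138.1 | slide now [-0.03 -0.04  2.89] spin -0.24 slide after spin [-0.03 -0.04  2.89]
```

```bash
J='python3 -m jog'
$J '{"jaw":[50,50,50,50,0,0,0,0,0,0],"slide":[[0,-0.03,0.8],[0,0,1],[0,0,0.9],[0,0,0.19],[0,0,0],[0,0,0],[0,0,0],[0,0,0],[0,0,0],[0,0,0]],"spin":[-0.24,0,0,0,0,0,0,0,0,0]}' 35
$J '{"jaw":[0,0,0,0,0,0,0,0,0,0],"slide":[[0,0,-0.3],[0,0,-1],[0,0,-0.9],[0,0,0],[0,0,0],[0,0,0],[0,0,0],[0,0,0],[0,0,0],[0,0,0]],"spin":[0,0,0,1,1,1,1,1,1,1]}'
$J '{"jaw":[0,0],"slide":[[0,0,0],[0,0,0]],"spin":[0.55,0]}'
python3 -c "
from h import *
plan(624.5,-133,70,79.5)"
```

```text
time_s: 24.95
ee_pos: [457.5, -104.8, 4.3]
ee_rot: [180.0, 0.1, 140.1]
force: [0.1, -1.4, 4.0]
gripper_width: 9.0
gripper_force: 35.0
time_s: 25.95
ee_pos: [457.1, -104.5, 70.0]
ee_rot: [-180.0, -0.0, 83.7]
force: [1.0, 0.3, -1.8]
gripper_width: 8.5
gripper_force: 35.0
time_s: 26.15
ee_pos: [457.1, -104.5, 70.0]
ee_rot: [180.0, -0.0, 79.7]
force: [-0.4, 0.1, -0.4]
gripper_width: 9.2
gripper_force: 35.0
t 26.15 at [ 457.1 -104.5   70. ] yaw 79.7 | slide now [ 0.07  5.66 -0.  ] spin 0.02 slide after spin [ 0.08  5.66 -0.  ]
```

```bash
J='python3 -m jog'
$J '{"jaw":[0,0,0,0,0,0,0,0,0,0],"slide":[[0.07,0.8,0],[0,0.9,0],[0,1,0],[0,1,0],[0,1,0],[0,0.96,0],[0,0,0.6],[0,0,0.8],[0,0,0.5],[0,0,0]],"spin":[0.03,0,0,0,0,0,0,0,0,0]}'
$J '{"jaw":[0,0,0],"slide":[[0,0,0.06],[0,0,0],[0,0,0]],"spin":[0,0,0]}'
python3 -c "
from h import *
plan(624.5,-133,8.3,79.5)"
```

```text
time_s: 27.15
ee_pos: [622.6, -133.1, 10.2]
ee_rot: [-179.7, -0.0, 79.5]
force: [-0.9, -0.1, -0.8]
gripper_width: 9.4
gripper_force: 35.0
time_s: 27.45
ee_pos: [625.3, -133.7, 12.0]
ee_rot: [179.9, 0.0, 79.4]
force: [-0.7, 0.2, -1.3]
gripper_width: 8.7
gripper_force: 35.0
t 27.45 at [ 625.3 -133.7   12. ] yaw 79.4 | slide now [ 0.02 -0.03  0.12] spin -0.01 slide after spin [ 0.02 -0.03  0.12]
```

```bash
J='python3 -m jog'
$J '{"jaw":[0,0,0,0],"slide":[[0,0,0.08],[0,0,0.04],[0,0,0.03],[0,0,0]],"spin":[0,0,0,0]}'
$J '{"jaw":[36,36,36,36,36,36,36],"slide":[[0,0,0],[0,0,0],[0,0,0],[0,0,-0.3],[0,0,-0.9],[0,0,-1],[0,0,0]],"spin":[0,0,0,0,0,0,0]}'
$J '{"jaw":[64,64,64,64,64,64,64,64,64,64],"slide":[[-0.5,-0.8,0],[-0.55,-0.86,0],[-0.55,-0.86,0],[-0.55,-0.86,0],[-0.55,-0.86,0],[-0.55,-0.86,0],[-0.54,-0.86,0],[-0.54,-0.86,0],[-0.54,-0.86,0],[0,0,0]],"spin":[0,0,0,0,0,0,0,0,0,0]}'
python3 -c "
from h import *
env.grab_frame('wrist')
im=env.grab_frame('wrist');cv2.imwrite('pics/w9.png',im[:,:,::-1]);np.save('w9.npy',env.camera_model('wrist'))
plan(371,-235,9,79.5)"
```

```text
time_s: 27.85
ee_pos: [624.9, -133.7, 8.2]
ee_rot: [179.9, 0.0, 79.4]
force: [-2.9, 1.4, 7.4]
gripper_width: 8.9
gripper_force: 35.0
time_s: 28.55
ee_pos: [627.7, -134.3, 77.3]
ee_rot: [179.5, 0.0, 79.4]
force: [0.9, 0.5, 0.8]
gripper_width: 36.1
gripper_force: 0.0
time_s: 29.55
ee_pos: [367.8, -234.8, 72.1]
ee_rot: [-179.8, -0.0, 79.3]
force: [0.3, -0.3, 0.1]
gripper_width: 63.7
gripper_force: 0.0
t 29.65 at [ 371.3 -235.2   72.5] yaw 79.3 | slide now [ 0.01 -0.01  2.12] spin -0.02 slide after spin [ 0.01 -0.01  2.12]
```

View pics/w9.png

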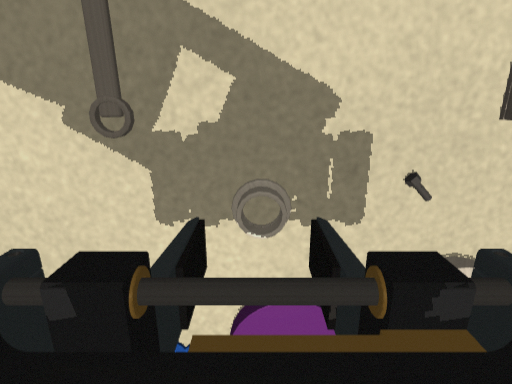

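The cup's collar top is at about (262,211) and its flange is centred near (261,205), between the fingers.

```bash
python3 - <<'E'
from h import *
m=np.load('w9.npy',allow_pickle=True).item()
print(world('wrist',(262,211),22,m).round(1),world('wrist',(261,204),3,m).round(1))
E
J='python3 -m jog'
$J '{"jaw":[64,64,64,0,0,0,0,0,0],"slide":[[0,0.03,0.9],[0,0,0.9],[0,0,0.3],[0,0,0],[0,0,0],[0,0,0],[0,0,0],[0,0,0],[0,0,0]],"spin":[0,0,0,0,0,0,0,0,0]}' 25
```

```text
[ 375.3 -232.3   22. ] [ 374.7 -233.     3. ]
time_s: 30.55
ee_pos: [373.1, -235.6, 10.2]
ee_rot: [179.9, 0.0, 79.4]
force: [1.0, 0.7, 6.2]
gripper_width: 38.9
gripper_force: 25.0
```

```bash
J='python3 -m jog'
$J '{"jaw":[0,0,0,0,0,0,0,0,0,0],"slide":[[0,0,-0.3],[0,0,-1],[0,0,-0.9],[-0.5,0.8,0],[-0.55,0.95,0],[-0.55,0.95,0],[-0.55,0.95,0],[-0.55,0.95,0],[-0.55,0.95,0],[0,0,0]],"spin":[0,0,0,0,0,0,0,0,0,0]}'
$J '{"jaw":[0,0,0],"slide":[[0,0,0],[0,0,0],[0,0,0]],"spin":[0,0,0]}'
python3 -c "
from h import *
plan(520,-363.5,13,79.5)"
```

```text
time_s: 31.55
ee_pos: [520.7, -364.2, 75.5]
ee_rot: [179.8, 0.1, 79.4]
force: [-0.8, 1.2, -0.0]
gripper_width: 39.3
gripper_force: 25.0
time_s: 31.85
ee_pos: [516.9, -360.7, 75.5]
ee_rot: [-179.9, -0.0, 79.4]
force: [0.6, 0.1, -0.1]
gripper_width: 38.9
gripper_force: 25.0
t 31.85 at [ 516.9 -360.7   75.5] yaw 79.4 | slide now [-0.07  0.12  2.08] spin -0.01 slide after spin [-0.07  0.12  2.08]
```

```bash
J='python3 -m jog'
$J '{"jaw":[0,0,0,0,0],"slide":[[-0.07,0.12,0.7],[0,0,0.9],[0,0,0.42],[0,0,0],[0,0,0]],"spin":[0,0,0,0,0]}'
$J '{"jaw":[0,0,0,0],"slide":[[0,0,0.05],[0,0,0.03],[0,0,0],[0,0,0]],"spin":[0,0,0,0]}'
```

```text
time_s: 32.35
ee_pos: [521.1, -364.1, 15.2]
ee_rot: [180.0, 0.0, 79.4]
force: [-0.0, -0.2, -0.4]
gripper_width: 39.1
gripper_force: 25.0
time_s: 32.75
ee_pos: [521.2, -364.3, 12.6]
ee_rot: [180.0, 0.0, 79.4]
force: [-0.1, 0.3, -0.5]
gripper_width: 39.1
gripper_force: 25.0
```

```bash
J='python3 -m jog'
$J '{"jaw":[0,0,0,54,54,54,54,54,54,54],"slide":[[0,0,0.04],[0,0,0.02],[0,0,0],[0,0,0],[0,0,0],[0,0,0],[0,0,-0.3],[0,0,-1],[0,0,-1],[0,0,-1]],"spin":[0,0,0,0,0,0,0,0,0,0]}'
$J '{"jaw":[54,54,54,54,54,54,54],"slide":[[0.5,-0.9,0],[0.5,-0.9,0],[0.5,-0.9,0],[0.5,-0.9,0],[0.5,-0.9,0],[0.5,-0.9,0],[0,0,0]],"spin":[0,0,0,0,0,0,0]}'
python3 - <<'E'
from h import *
a=env.grab_frame('top')[:,:,::-1];b=env.grab_frame('side')[:,:,::-1]
A=cv2.resize(a[120:250,60:380],(800,325),interpolation=cv2.INTER_CUBIC)
B=cv2.resize(b[140:380,150:350],(229,275));C=cv2.resize(b[145:245,180:387],(569,275))
cv2.imwrite('pics/f.png',np.vstack([A,np.hstack([B,C,np.zeros((275,2,3),np.uint8)])]))
E
```

```text
time_s: 33.75
ee_pos: [521.1, -364.2, 111.0]
ee_rot: [180.0, 0.0, 79.4]
force: [0.5, -1.1, 0.8]
gripper_width: 54.0
gripper_force: 0.0
time_s: 34.45
ee_pos: [374.8, -243.3, 109.7]
ee_rot: [-179.8, -0.1, 79.5]
force: [0.3, 0.8, -0.6]
gripper_width: 53.9
gripper_force: 0.0
```

View pics/f.png

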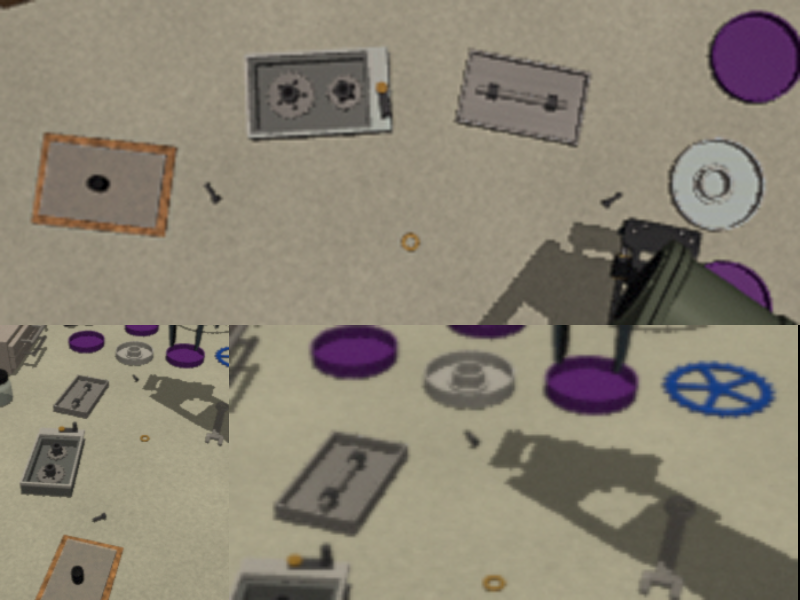

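The final picture shows the pane flat and square on the mat at (98,183), and both cogs flat side by side in the case at (290,95) and (343,92). The axle lies in the tray at (521,97) and the cup in the silver tin at (712,183). The tab is aside at (383,95), and the gripper is clear of everything.

```bash
python3 -c "
from workcell import env
print(env.job_done())"
```

```text
the job is handed in; nothing more can be done
None
```

The job is done and handed in at about 35 s: the tab is turned aside, the pane is flat on the mat, both sprockets are in the case, the axle is in the tray and the cup is in the silver tin, all released; the judge returned no verdict.

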